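Seat the battery and switch on the therapy unit

TASK

Get the electrotherapy unit ready for use: push its half-out battery pack straight in until it is fully home, then flip the rocker switch on the post beside it by pressing down the raised end until it snaps over and stays. Work gently: never load the unit or the switch post with more than about 20 N, which is a firm fingertip push, and do not disturb the other things on the trolley.

Things in the scene. Friction and masses are not known exactly. Their poses are not given: they have to be found in the camera images.
- unit: white electrotherapy unit with a sloping panel, fixed to the trolley, 260 mm wide (its y), 250 mm deep (its x). Origin on the trolley surface under the middle of its upright front face; its x points from the front face to its back, z up. The front edge is about 88 mm high, the back edge about 122 mm.
- battery_face (a point): middle of the outer face of the battery pack's grip plate, 42 mm above the trolley; axes as the unit's. The plate is an upright slab 100 mm wide (y), 52 mm high (16 to 68 mm above the trolley), 18 mm thick, standing out from the middle of the unit's front face towards the robot. Push the face along +x; fully home, it stands 28 mm in front of the unit's front face.
- battery (a joint): how far the battery pack is out, in m: 0 = fully home against its hard stop, up to 0.06 = out. It slides along the unit's x only; sliding takes about 4 to 6 N, then it stops dead. The grip plate sits on a rubber buffer and gives 0.4 mm per N towards the pack, at most 9 mm, and springs back when released.
- switch_post: fixed telescopic post, round steel foot 100 mm across, rocker switch on its head. Origin on the trolley surface at the foot's middle, z up. The head (90 mm along x, 54 mm along y) is clamped tight at a height that differs each time and is not measured: the rocker's hinge lies straight above the foot's middle, 84 to 109 mm above the trolley; the head's top is 1 mm below the hinge.
- hinge_lowest (a point): point of the post's axis 84 mm above the trolley, axes as the post's: the hinge's place when the head is lowest; the real hinge is 0 to 25 mm above it. The rocker is a flat plate 64 mm long (x), 30 mm wide (y), 11 mm thick above its hinge line, which runs along y. At the start its -x end is raised (top edge 20 mm above the hinge), its +x end down.
- rocker (a joint): rocker angle, rad: -0.3 = off (start, -x end raised), +0.3 = on (-x end down). Over-centre: it resists most at the start (6 N pressed 25 mm from the hinge line, more if nearer), less later, and past 0 (level) snaps on by itself to a hard stop. A flat tip 16 mm long centred 20 mm from the hinge line travels some 8 mm to the snap, about 4 mm more to the stop.
- gel_bottle: plain white closed bottle, 56 mm across, 135 mm tall; origin under its middle; bystander
- tape_roll: roll of paper tape lying flat, 68 mm across, 40 mm tall; origin under its middle; bystander
- bowl: small steel bowl, 72 mm across, 35 mm tall; origin under its middle; bystander
- cup: white plastic cup, 60 mm across, 70 mm tall; origin under its middle; bystander
- handpiece: applicator handpiece lying flat, about 122 x 36 x 20 mm, along its x; origin under its handle; bystander
- dumbbell: hexagonal dumbbell, 155 x 64 x 55 mm, long along its x; origin under its middle; bystander
Things that resemble listed ones, but are neither listed nor needed, are in the scene too. There is more than one size of the switch_post; the one meant has the size given above.

How it is judged (in metres and radians):
On the way, in this order (a step that is already met when the one before it is completed fails the run):
1. the battery pack is fully home (within 3 mm of its stop) while the rocker is still off (value of joint battery below 0.003 m and value of joint rocker below -0.1 rad), for 0.2 s.
2. the rocker has snapped over to on (value of joint rocker above 0.25 rad), for 0.2 s.
At the end, for the whole second after the job is handed in: The battery pack is home, within 3 mm of its stop, and the rocker rests at on (beyond 0.25 rad), everything released (value of joint battery below 0.003 m and value of joint rocker above 0.25 rad); the robot touches nothing.
It fails at once if the unit or its battery pack is loaded with more than 20 N (contact force between unit and anything else above 20 N).
It fails at once if the switch post or its rocker is loaded with more than 20 N (contact force between switch_post and anything else above 20 N).
It fails at once if another thing on the trolley is moved by more than 20 mm (distance of any of gel_bottle, tape_roll, bowl, cup, handpiece, dumbbell from where it was at the start of the episode above 0.02 m).
It also fails if it takes over 56 s, if anything falls off the work surface, if the arm or the gripper's body presses on something with over 40 N, if the wrist force passes 120 N, or if a joint passes its speed limit or range.

ROBOT

A 7-joint arm with a two-finger parallel gripper is mounted at the origin on the work surface. World frame = base frame: x ahead of the robot, y to its left, z up, the work surface at z = 0. Lengths are in mm, angles in rad, forces in N, time in s.
With the tool pointing down it reaches from about 400 to 875 mm from the base axis. Payload 6.5 kg.
Tool frame: the origin (TCP) lies midway between the tips of the shut fingers; the grasp point (between the pads) lies 19 mm behind it; x points along the fingers, y is the direction in which the jaws open and shut, and the axes are right-handed (so a half turn about x gives the same grasp; the last joint's range is limited). The gripper opens to 88 mm and grips with 3 to 60 N. Pads are 18 mm wide; open, the fingers measure 123 mm over their backs; the gripper's body (75 mm by 187 mm) begins 45 mm behind the grasp point.
Start: joints at [1.159, 0.536, -0.004, 1.538, 0.003, 1.067, -0.071], TCP at [220.313, -611.517, 238.716] pointing down, gripper open.
Joint ranges: [-2.7, 2.7], [-0.37, 2.16], [-1.27, 1.26], [0.24, 2.4], [-1.31, 4.45], [0.19, 1.91], [-2.76, 2.76]. Speed limits (rad/s): [2.39, 2.39, 3.14, 3.14, 3.14, 3.14, 3.14].

INTERFACE

Orientations are given as a rotation vector (axis times angle).
In Python, from rig import manip gives the robot as it stands.
- The arm moves only by the tool servo_tool, never from a script. Its argument "steps" is a list that holds one entry, the list of rows, each a list of 7 numbers: the shift along the tool's x, y, z in m, then the turn, a rotation vector about the tool's x, y, z in rad, then the opening, from 0 (shut) to 1 (fully open). A call has 1 to 10 rows; each row is the pose to reach, as a shift and turn from the pose commanded when the call began, along the tool's axes at that moment; what a row does not reach only later rows make up. A row lasts 1/10 s, in which the tool goes at most 50 mm and 8.59 degrees, less where a joint would pass 70% of its speed; a pose out of reach is approached as far as the arm can. A call with a gripper value outside its range is refused whole. The fingers move at their own pace and stop on an object; "force" is the grip in N (left out, the last holds). Time passes only in rows, so rows that repeat a pose let the fingers close. It gives the time, the measured TCP pose, the force and the opening at its end, in the units of the state.
- manip.sense(): the state, without advancing time (a new reading comes with each control period).
- manip.grab_frame(name): name is "scene" or "top" or "wrist"; returns (picture, depth): 384x512x3 uint8, blue, green, red; 384x512 float32, mm along the optical axis (not along the pixel's ray), 0 where there is no reading.
- manip.camera_params(name): a dict with "fx", "fy", "cx", "cy" (pixels), "k1" (the pictures are not rectified: a ray, as slopes to the right and down, at radius r is drawn at 1 + k1 r^2 times it, then the intrinsics apply), "world_to_cam" (4x4, takes a point from world to camera coordinates); the wrist camera has in their place "tool_from_camera" (4x4, takes a point from camera to tool coordinates, whose origin is the TCP and whose axes are the tool frame's). Camera axes: x right, y down, z forward; pixel columns grow to the right and rows downward; lengths in mm; the calibration is good to about 2 mm. A picture is of the moment at which its call begins: read the wrist's pose just before it. camera_params takes no time and is no camera call.
- manip.close_job(): hands the job in, once; it reports no verdict.
The state is a dict: "t": time; "joint_positions": joint angles; "qd": joint speeds; "joint_efforts": joint torques, N m; "position": TCP position; "tcp_rot": TCP orientation; "contact_force": force on the tool from outside, world axes, zero at the start; "wrist_torque": the same for the moment, N m; "gripper_width": finger opening in mm.
Only numpy, scipy, OpenCV 4.12 (cv2) and the standard library are available. Lean on these libraries where they do the work, as an engineer would, in place of code of your own. Each camera call takes 0.05 s, during which the arm holds its last target. There are 200 camera calls.

## Working session

There is one attempt and no reset: what is moved stays moved. The work goes in short steps, Python scripts to look and compute and a tool call to move; the robot and the scene stay as the last step left them, time stands still between calls to the robot, and variables do not carry over. Pictures are saved under pics/ and viewed, about 8 in all and at most 12, crops included, and the job is handed in when it is done.

Besides the shell and the picture viewer there is one more tool, called after "Emit:" as name([rows], argument=value, ...), one row to a line, values as JSON. servo_tool: Moves the arm, as the interface text tells. Its arguments: {"type":"object","properties":{"steps":{"type":"array","items":{"type":"array","items":{"type":"array","items":{"type":"number"}}}},"force":{"type":"number"}},"required":["steps"]}

```bash
mkdir -p pics
cat > h.py <<'E'
import numpy as np, cv2
from scipy.spatial.transform import Rotation as R
from rig import manip
def cam(name, st=None):
    p=manip.camera_params(name)
    if name=="wrist":
        T=np.eye(4);T[:3,:3]=R.from_rotvec(st["tcp_rot"]).as_matrix();T[:3,3]=st["position"]
        C=T@np.array(p["tool_from_camera"])
    else: C=np.linalg.inv(np.array(p["world_to_cam"]))
    return p,C
def slopes(p,uv):
    K=np.array([[p["fx"],0,p["cx"]],[0,p["fy"],p["cy"]],[0,0,1.]])
    uv=np.array(uv,float).reshape(-1,1,2)
    return cv2.undistortPoints(uv,K,np.array([p["k1"],0,0,0.]))[:,0]
def plane(pc,uv,z):
    p,C=pc; s=slopes(p,uv); d=np.c_[s,np.ones(len(s))]@C[:3,:3].T; o=C[:3,3]
    return o+d*((z-o[2])/d[:,2])[:,None]
def cloud(pc,depth):
    p,C=pc; h,w=depth.shape; v,u=np.mgrid[:h,:w]
    s=slopes(p,np.c_[u.ravel(),v.ravel()]); z=depth.ravel()[:,None]
    P=np.c_[s*z,z]@C[:3,:3].T+C[:3,3]; P[depth.ravel()==0]=np.nan
    return P.reshape(h,w,3)
E
python3 - <<'E'
from h import *
s=manip.sense();print({k:np.round(v,3) for k,v in s.items()})
ims=[]
for n in("scene","top"):
    im,d=manip.grab_frame(n);np.savez(n+".npz",im=im,d=d);P=cloud(cam(n),d);np.save(n+"P.npy",P)
    print(n,np.round(cam(n)[1],2).tolist(),(d>0).mean());cv2.imwrite(f"pics/{n}.png",cv2.resize(im,(768,576)))
E
```

```text
{'t': np.float64(0.0), 'joint_positions': array([ 1.159,  0.537, -0.004,  1.539,  0.003,  1.067, -0.071]), 'qd': array([ 0.   ,  0.   ,  0.   , -0.001,  0.   ,  0.001,  0.   ]), 'joint_efforts': array([-1.0000e-03, -5.7097e+01,  9.9000e-01, -2.5160e+01, -5.6000e-02,
        1.8000e-02,  0.0000e+00]), 'position': array([ 220.099, -610.934,  237.833]), 'tcp_rot': array([ 2.034,  0.357, -2.035]), 'contact_force': array([0.624, 0.289, 0.378]), 'wrist_torque': array([-0.04 , -0.009,  0.028]), 'gripper_width': np.float64(88.288)}
scene [[-0.39, 0.58, -0.72, 1383.46], [0.92, 0.24, -0.31, 328.94], [-0.0, -0.78, -0.63, 807.56], [0.0, 0.0, 0.0, 1.0]] 0.9955190022786459
top [[-0.0, -1.0, 0.09, 431.1], [-1.0, 0.0, -0.01, -7.18], [0.01, -0.09, -1.0, 1291.0], [0.0, 0.0, 0.0, 1.0]] 0.9959208170572916
```

View pics/top.png

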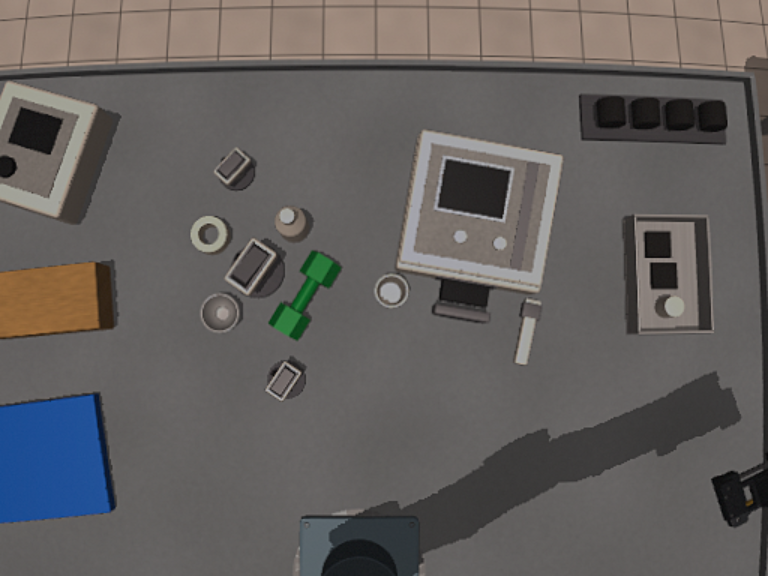

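View pics/scene.png

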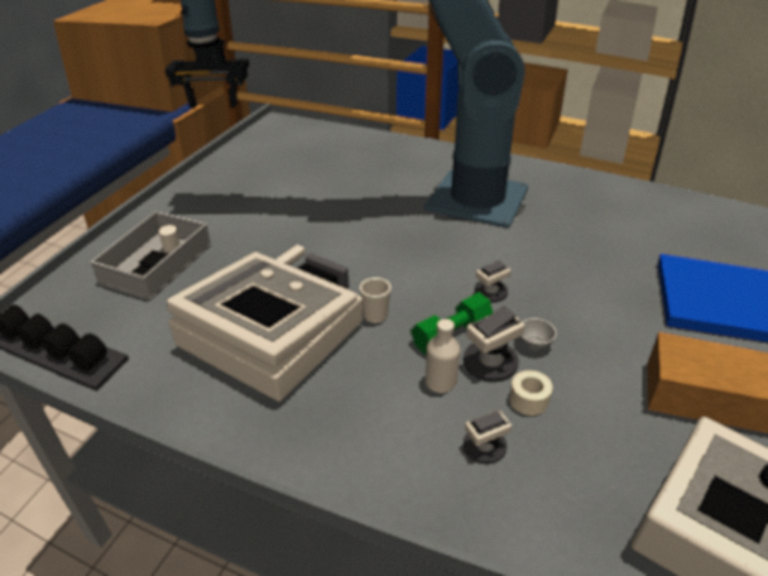

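Top view (768-wide picture): the unit is at (480,210), with its battery plate at (462,312). The look-alike unit at (45,145) has no pack. There are three post candidates: large (252,265), small (234,166) and small (285,380). The large one should have the 100 mm foot. I'll measure all of these now.

Run:
```python
from h import *
P=np.load("topP.npy");Z=P[...,2];im=np.load("top.npz")["im"]
def comp(u,v,r,lo,hi):  # pts in display px window
    u,v=int(u/1.5),int(v/1.5);r=int(r/1.5)
    q=P[v-r:v+r,u-r:u+r].reshape(-1,3);return q[(q[:,2]>lo)&(q[:,2]<hi)]
q=P.reshape(-1,3);tab=q[(abs(q[:,2])<15)];print("table z",np.percentile(tab[:,2],[5,50,95]))
# unit: top rim
u=comp(480,210,110,75,140);r=cv2.minAreaRect(u[:,:2].astype(np.float32));print("unit",r,cv2.boxPoints(r).round().tolist())
b=comp(462,312,45,35,78);b=b[b[:,0]<u[:,0].max()]
m=comp(462,312,36,50,78);r=cv2.minAreaRect(m[:,:2].astype(np.float32));print("plate?",r,cv2.boxPoints(r).round().tolist(),np.percentile(m[:,2],[5,50,95]))
for c in[(252,265),(234,166),(285,380)]:
    h=comp(*c,36,70,150);
    if len(h)<20: h=comp(*c,36,40,150)
    ctr=np.median(h,0);h=h[np.hypot(*(h-ctr)[:,:2].T)<60]
    r=cv2.minAreaRect(h[:,:2].astype(np.float32));f=comp(*c,50,5,30);f=f[np.hypot(*(f-ctr)[:,:2].T)<60]
    rf=cv2.minAreaRect(f[:,:2].astype(np.float32))
    A=np.c_[h[:,:2]-ctr[:2],np.ones(len(h))];g=np.linalg.lstsq(A,h[:,2],rcond=None)[0]
    print(c,ctr.round(),"head",np.round(r[0]),np.round(r[1]),r[2],"foot",np.round(rf[0]),np.round(rf[1]),"grad",g, np.percentile(h[:,2],[2,50,98]))
s=np.vstack([im[150:225,120:245]]);s=cv2.resize(s,(750,450),interpolation=cv2.INTER_CUBIC);t=cv2.resize(np.load("scene.npz")["im"][180:270,270:400],(750,520))[:150*3]
cv2.imwrite("pics/crop.png",s)
```

```text
table z [-4.10826254  0.37469165  6.47405912]
unit ((636.3805541992188, -211.54974365234375), (258.12823486328125, 282.6696472167969), 80.4463119506836) [[476.0, -315.0], [754.0, -362.0], [797.0, -108.0], [518.0, -61.0]]
plate? ((503.6535339355469, -188.69386291503906), (109.67951202392578, 78.06119537353516), 84.43263244628906) [[459.0, -239.0], [537.0, -247.0], [548.0, -138.0], [470.0, -130.0]] [57.94464346 64.42137887 74.33015484]
(252, 265) [557. 183.  95.] head [557. 187.] [55. 91.] 55.14662551879883 foot [554. 181.] [ 96. 106.] grad [3.22518095e-02 1.17912706e-01 9.63756574e+01] [ 76.67079617  95.42684964 113.45378845]
(234, 166) [742. 228.  60.] head [748. 232.] [44. 64.] 52.25067138671875 foot [729. 233.] [93. 87.] grad [ 0.12078963  0.08951139 59.86646041] [43.87204393 59.86871408 69.77612026]
(285, 380) [360. 132.  61.] head [361. 136.] [46. 64.] 56.70109939575195 foot [360. 130.] [111. 114.] grad [-1.61283814e-02 -4.30268893e-03  6.10854319e+01] [43.48725386 61.20566842 70.17665094]
```

View pics/crop.png

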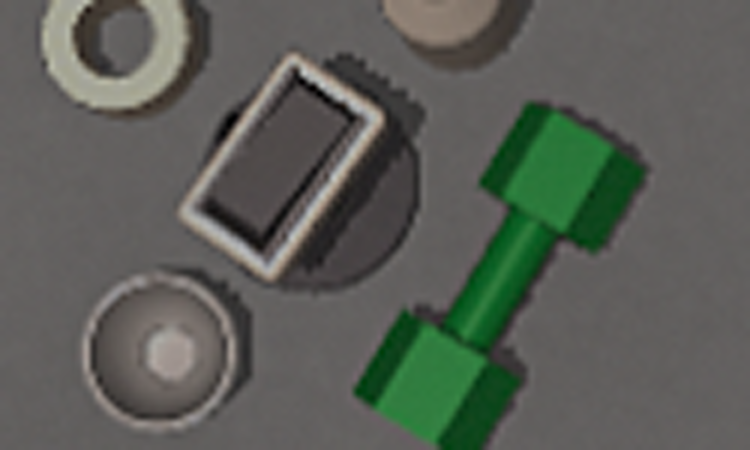

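Run:
```python
from h import *
pc=cam("top")
print("plate ends outer lower edge z~68/16:",plane(pc,np.array([[433,314],[489,320],[435,304],[490,311]])/1.5,68).round())
print("front edge corners z88",plane(pc,np.array([[398,268],[541,291]])/1.5,88).round(),"back z122",plane(pc,np.array([[422,131],[562,155]])/1.5,122).round())
s=manip.sense();print(R.from_rotvec(s["tcp_rot"]).as_matrix().round(3));p=manip.camera_params("wrist");print(np.round(p["tool_from_camera"],3),p["fx"],p["k1"])
```

```text
plate ends outer lower edge z~68/16: [[ 474. -132.   68.]
 [ 463. -231.   68.]
 [ 492. -136.   68.]
 [ 479. -233.   68.]]
front edge corners z88 [[ 553.  -70.   88.]
 [ 513. -320.   88.]] back z122 [[ 788. -111.  122.]
 [ 748. -356.  122.]]
[[-0.001  0.339 -0.941]
 [ 0.001 -0.941 -0.339]
 [-1.    -0.002  0.   ]]
[[-0.00000e+00 -2.63000e-01  9.65000e-01 -1.45391e+02]
 [ 1.00000e+00 -1.00000e-03 -0.00000e+00 -7.69000e-01]
 [ 1.00000e-03  9.65000e-01  2.63000e-01 -6.85310e+01]
 [ 0.00000e+00  0.00000e+00  0.00000e+00  1.00000e+00]] 294.27498733438034 0.022708633176083914
```

The crop shows the large post: head rim at crop (285,165), with the bowl, tape roll, bottle and dumbbell around it. Its 91x55 head and roughly 100 mm foot match the description. The unit's yaw is about -9.5°, with the plate face near (468,-181). I'm going above the plate with the fingers shut.

Emit:
servo_tool([
  [[-0.012,-0.33,-0.363,0.51,0,0,0],[-0.012,-0.33,-0.363,0.51,0,0,0],[-0.012,-0.33,-0.363,0.51,0,0,0],[-0.012,-0.33,-0.363,0.51,0,0,0],[-0.012,-0.33,-0.363,0.51,0,0,0],[-0.012,-0.33,-0.363,0.51,0,0,0],[-0.012,-0.33,-0.363,0.51,0,0,0],[-0.012,-0.33,-0.363,0.51,0,0,0],[-0.012,-0.33,-0.363,0.51,0,0,0],[-0.012,-0.33,-0.363,0.51,0,0,0]],
], force=20)

```text
t: 1.1
position: [450.8, -175.1, 250.7]
tcp_rot: [-2.137, 0.173, 2.137]
contact_force: [0.5, -1.5, 0.8]
gripper_width: 10.2
```

Emit:
servo_tool([
  [[0,0,0,0,0,0,0],[0,0,0,0,0,0,0],[0,0,0,0,0,0,0]],
])

```text
t: 1.4
position: [449.2, -179.2, 250.5]
tcp_rot: [-2.134, 0.178, 2.136]
contact_force: [0.1, -0.0, -0.2]
gripper_width: 0.2
```

Run:
```python
from h import *
s=manip.sense();im,d=manip.grab_frame("wrist");np.savez("w1.npz",im=im,d=d,pos=s["position"],rot=s["tcp_rot"])
P=cloud(cam("wrist",s),d);np.save("w1P.npy",P)
print(s["position"],s["contact_force"],s["gripper_width"],R.from_rotvec(s["tcp_rot"]).as_matrix().round(3))
cv2.imwrite("pics/w1.png",cv2.resize(im,(768,576)))
```

```text
[ 449.16619525 -179.24028903  250.45605492] [ 0.13305226 -0.00944831 -0.16775406] 0.24945272530438267 [[-0.001 -0.165 -0.986]
 [-0.    -0.986  0.165]
 [-1.     0.001  0.001]]
```

View pics/w1.png

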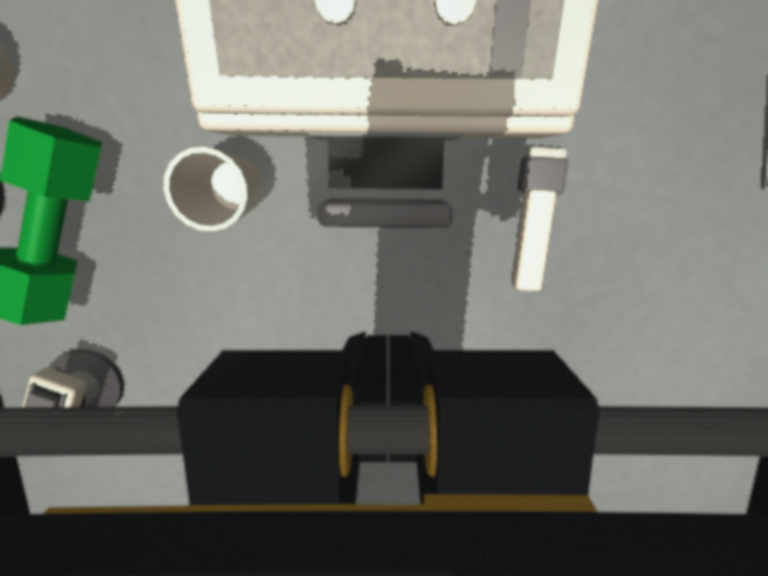

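Run:
```python
from h import *
w=np.load("w1.npz");pc=cam("wrist",{"position":w["pos"],"tcp_rot":w["rot"]})
print("face bottom edge z68",plane(pc,np.array([[322,226],[386,226],[452,226]])/1.5,68).round(1))
print("top back z68",plane(pc,np.array([[320,201],[452,201]])/1.5,68).round(1))
print("unit front lower lip z88",plane(pc,np.array([[200,129],[386,131],[573,131]])/1.5,88).round(1))
P=np.load("w1P.npy");print("plate cloud",[P[r,240:285].mean(0).round(1).tolist() for r in (136,140,144,147,149,152,156)])
```

```text
face bottom edge z68 [[ 480.2 -134.    68. ]
 [ 472.3 -180.9   68. ]
 [ 464.2 -229.2   68. ]]
top back z68 [[ 498.4 -136.3   68. ]
 [ 482.3 -231.5   68. ]]
unit front lower lip z88 [[ 557.8  -71.7   88. ]
 [ 536.7 -191.8   88. ]
 [ 515.9 -312.8   88. ]]
plate cloud [[487.1, -188.6, 65.3], [483.0, -187.9, 67.7], [478.7, -187.2, 67.6], [475.4, -186.6, 67.4], [473.2, -186.3, 67.0], [460.3, -185.0, -0.5], [nan, nan, nan]]
```

Wrist view 1: the plate's top spans (320-452, 200-226), the unit's front lip is at row 130, and the cup (205,188) and handpiece (540,220) are clear of the path. The face is 23 mm ahead of the TCP and about 37 mm out. I'll descend in front of it.

Emit:
servo_tool([
  [[0.05,0,0.015,0,0,0,0],[0.1,0,0.015,0,0,0,0],[0.15,0,0.015,0,0,0,0],[0.19,0,0.015,0,0,0,0],[0.212,0,0.015,0,0,0,0],[0.212,0,0.015,0,0,0,0],[0.212,0,0.01,0,0,0,0],[0.212,0,0.01,0,0,0,0]],
])

```text
t: 2.25
position: [442.1, -177.5, 40.3]
tcp_rot: [-2.14, 0.178, 2.132]
contact_force: [0.0, 0.4, 0.7]
gripper_width: 0.7
```

Emit:
servo_tool([
  [[0,0,-0.004,0,0,0,0],[0,0,-0.008,0,0,0,0],[0,0,-0.012,0,0,0,0],[0,0,-0.016,0,0,0,0],[0,0,-0.02,0,0,0,0],[0,0,-0.023,0,0,0,0],[0,0,-0.026,0,0,0,0],[0,0,-0.029,0,0,0,0],[0,0,-0.032,0,0,0,0],[0,0,-0.035,0,0,0,0]],
])

```text
t: 3.25
position: [474.0, -182.1, 38.4]
tcp_rot: [-2.134, 0.176, 2.137]
contact_force: [-4.3, 0.3, 0.8]
gripper_width: 0.2
```

Emit:
servo_tool([
  [[0,0,-0.002,0,0,0,0],[0,0,-0.004,0,0,0,0],[0,0,-0.006,0,0,0,0],[0,0,-0.008,0,0,0,0],[0,0,-0.01,0,0,0,0],[0,0,-0.012,0,0,0,0],[0,0,-0.014,0,0,0,0],[0,0,-0.016,0,0,0,0],[0,0,-0.018,0,0,0,0],[0,0,-0.018,0,0,0,0]],
])

```text
t: 4.25
position: [493.0, -185.1, 38.8]
tcp_rot: [-2.137, 0.176, 2.135]
contact_force: [-3.9, -1.8, -2.3]
gripper_width: 0.7
```

Emit:
servo_tool([
  [[0,0,-0.001,0,0,0,0],[0,0,-0.002,0,0,0,0],[0,0,-0.003,0,0,0,0],[0,0,-0.004,0,0,0,0],[0,0,-0.005,0,0,0,0],[0,0,-0.005,0,0,0,0]],
])

```text
t: 4.85
position: [497.6, -185.9, 38.8]
tcp_rot: [-2.136, 0.176, 2.135]
contact_force: [-3.6, -1.3, -0.6]
gripper_width: 0.5
```

Emit:
servo_tool([
  [[0,0,-0.001,0,0,0,0],[0,0,-0.002,0,0,0,0],[0,0,-0.003,0,0,0,0],[0,0,-0.003,0,0,0,0]],
])

```text
t: 5.25
position: [499.9, -186.3, 38.8]
tcp_rot: [-2.135, 0.176, 2.137]
contact_force: [-5.1, -0.1, 3.2]
gripper_width: 0.4
```

Emit:
servo_tool([
  [[0,0,-0.001,0,0,0,0],[0,0,-0.002,0,0,0,0],[0,0,-0.002,0,0,0,0]],
])

```text
t: 5.55
position: [500.9, -186.5, 38.8]
tcp_rot: [-2.132, 0.176, 2.139]
contact_force: [-8.9, -0.4, 5.0]
gripper_width: 0.3
```

Emit:
servo_tool([
  [[0,0,-0.001,0,0,0,0],[0,0,-0.0015,0,0,0,0],[0,0,-0.0015,0,0,0,0]],
])

```text
t: 5.85
position: [501.6, -186.7, 38.7]
tcp_rot: [-2.131, 0.176, 2.14]
contact_force: [-10.3, 0.7, 8.1]
gripper_width: 0.5
```

Emit:
servo_tool([
  [[0,0,0.002,0,0,0,0],[0,0,0.005,0,0,0,0],[0,0,0.02,0,0,0,0],[0,0,0.04,0,0,0,0],[-0.04,0,0.04,0,0,0,0],[-0.09,0,0.04,0,0,0,0],[-0.14,0,0.04,0,0,0,0],[-0.18,0,0.04,0,0,0,0],[-0.18,0,0.04,0,0,0,0],[-0.18,0,0.04,0,0,0,0]],
])

```text
t: 6.85
position: [466.4, -180.3, 220.1]
tcp_rot: [-2.142, 0.176, 2.131]
contact_force: [-0.5, 0.1, 0.6]
gripper_width: 0.4
```

Run:
```python
from h import *
s=manip.sense();im,d=manip.grab_frame("wrist");pc=cam("wrist",s)
print(s["position"],s["contact_force"])
P=cloud(pc,d);np.save("w2P.npy",P);ux=np.array([.986,-.165,0]);
# profile along unit x at columns near plate middle
for r in range(60,190,4): 
    q=np.nanmedian(P[r,245:270],0);print(r,q.round(0).tolist(),round(float((q-[537,-192,0])@ux),1),end=" | ")
cv2.imwrite("pics/w2.png",cv2.resize(im,(768,576)))
```

```text
[ 466.37201481 -180.30899066  220.12781808] [-0.47107481  0.09340093  0.59215747]
60 [574.0, -196.0, 93.0] 37.5 | 64 [571.0, -195.0, 92.0] 34.3 | 68 [568.0, -195.0, 90.0] 31.4 | 72 [565.0, -194.0, 89.0] 28.4 | 76 [562.0, -194.0, 89.0] 25.0 | 80 [559.0, -193.0, 88.0] 21.7 | 84 [556.0, -193.0, 88.0] 18.5 | 88 [552.0, -192.0, 87.0] 15.1 | 92 [549.0, -192.0, 85.0] 11.9 | 96 [546.0, -191.0, 74.0] 9.0 | 100 [543.0, -190.0, 75.0] 5.3 | 104 [539.0, -190.0, 73.0] 1.8 | 108 [535.0, -190.0, 71.0] -1.9 | 112 [532.0, -188.0, -0.0] -5.9 | 116 [527.0, -188.0, -1.0] -10.5 | 120 [524.0, -187.0, 67.0] -13.2 | 124 [521.0, -187.0, 67.0] -17.0 | 128 [517.0, -186.0, 67.0] -21.0 | 132 [513.0, -185.0, 68.0] -24.9 | 136 [508.0, -185.0, 58.0] -29.5 | 140 [499.0, -183.0, -1.0] -39.1 | 144 [494.0, -182.0, -1.0] -44.2 | 148 [489.0, -181.0, -0.0] -49.1 | 152 [484.0, -180.0, -0.0] -54.0 | 156 [479.0, -180.0, -1.0] -59.0 | 160 [474.0, -179.0, -0.0] -64.0 | 164 [469.0, -178.0, -1.0] -69.2 | 168 [464.0, -177.0, -0.0] -74.1 | 172 [459.0, -176.0, -1.0] -79.5 | 176 [454.0, -175.0, -0.0] -84.4 | 180 [449.0, -174.0, -1.0] -89.8 | 184 [444.0, -174.0, -1.0] -95.2 | 188 [439.0, -173.0, -0.0] -100.1 |
```

View pics/w2.png

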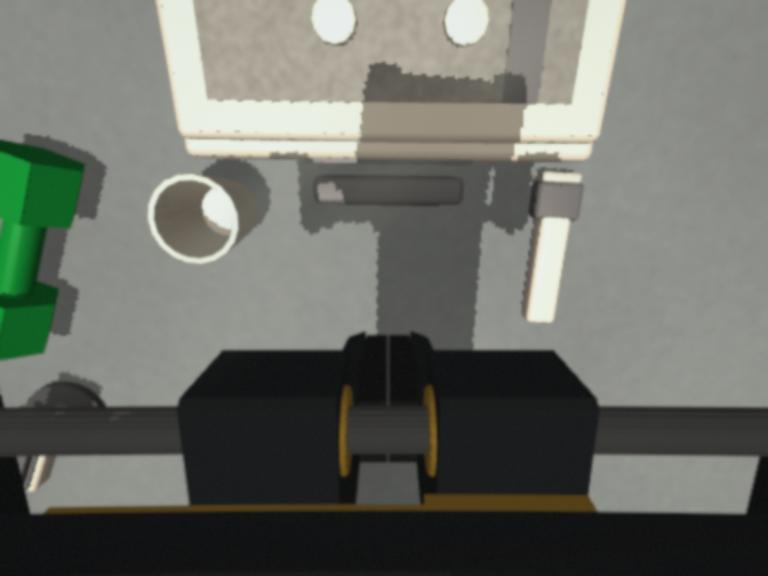

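Run:
```python
from h import *
s=manip.sense();pc=cam("wrist",s);ux=np.array([.986,-.165,0])
w=np.load("w1.npz");p1=cam("wrist",{"position":w["pos"],"tcp_rot":w["rot"]})
for n,c,f,l,h in(("before",p1,226,131,112),("after",pc,204,158,137)):
    g=lambda v,z:float(plane(c,np.array([[388,v]])/1.5,z)[0]@ux)
    print(n,"face68",g(f,68),"back of plate",g({226:201,204:178}[f],68),"lip73",g(l,73),"lip88",g(l,88),"ridge88",g(h,88))
```

```text
before face68 495.5645531915046 back of plate 513.8508483732973 lip73 561.8281745623357 lip88 560.840917502319 ridge88 572.4945030267462
after face68 530.7798666068265 back of plate 547.4929413588371 lip73 559.927084629293 lip88 559.7274440036786 ridge88 571.6654957228984
```

Wrist view 2: the plate (316-462, 177-204) now stands about 29 mm in front of the lip at row 158. To confirm it is at the stop, I'll press once more, gently and slightly higher, so the gripper body certainly stays clear of the unit.

Emit:
servo_tool([
  [[0.05,0,0,0,0,0,0],[0.1,0,0,0,0,0,0],[0.15,0,0,0,0,0,0],[0.172,0,0,0,0,0,0],[0.172,0,-0.01,0,0,0,0],[0.172,0,-0.02,0,0,0,0],[0.172,0,-0.026,0,0,0,0],[0.172,0,-0.029,0,0,0,0],[0.172,0,-0.031,0,0,0,0],[0.172,0,-0.031,0,0,0,0]],
])

```text
t: 7.9
position: [495.4, -185.6, 47.4]
tcp_rot: [-2.137, 0.176, 2.135]
contact_force: [0.3, -0.1, -0.1]
gripper_width: 0.6
```

Emit:
servo_tool([
  [[0,0,-0.001,0,0,0,0],[0,0,-0.002,0,0,0,0],[0,0,-0.002,0,0,0,0]],
])

```text
t: 8.2
position: [496.8, -185.8, 46.8]
tcp_rot: [-2.136, 0.176, 2.136]
contact_force: [-0.4, 0.0, -0.6]
gripper_width: 0.6
```

Emit:
servo_tool([
  [[0,0,-0.001,0,0,0,0],[0,0,-0.002,0,0,0,0],[0,0,-0.002,0,0,0,0]],
])

```text
t: 8.5
position: [498.2, -186.0, 46.5]
tcp_rot: [-2.134, 0.176, 2.137]
contact_force: [-2.0, 0.3, 1.1]
gripper_width: 0.4
```

Emit:
servo_tool([
  [[0,0,-0.001,0,0,0,0],[0,0,-0.002,0,0,0,0],[0,0,-0.003,0,0,0,0],[0,0,-0.003,0,0,0,0]],
])

```text
t: 8.9
position: [500.0, -186.3, 46.4]
tcp_rot: [-2.132, 0.176, 2.139]
contact_force: [-6.5, 0.6, 4.9]
gripper_width: 0.5
```

Emit:
servo_tool([
  [[0,0,-0.001,0,0,0,0],[0,0,-0.0015,0,0,0,0],[0,0,-0.0015,0,0,0,0]],
])

```text
t: 9.2
position: [500.7, -186.5, 46.3]
tcp_rot: [-2.13, 0.176, 2.141]
contact_force: [-8.0, 1.3, 6.8]
gripper_width: 0.3
```

The force rises linearly at about 2.4 N/mm, to 8 N at the same spot as before. That is well past sliding friction, so the pack is on its stop. I'm retreating and moving over to the post.

Emit:
servo_tool([
  [[0,0,0.003,0,0,0,0],[0,0,0.01,0,0,0,0],[0,0,0.03,0,0,0,0],[-0.04,0,0.03,0,0,0,0],[-0.09,0,0.03,0,0,0,0],[-0.14,0,0.03,0,0,0,0],[-0.19,0,0.03,0,0,0,0],[-0.2,0,0.03,0,0,0,0],[-0.2,0,0.03,0,0,0,0]],
])

```text
t: 10.1
position: [475.3, -182.4, 248.7]
tcp_rot: [-2.143, 0.177, 2.13]
contact_force: [-0.2, 0.3, -1.1]
gripper_width: 0.2
```

Emit:
servo_tool([
  [[0,-0.39,0.014,0.44,0,0,0],[0,-0.39,0.014,0.44,0,0,0],[0,-0.39,0.014,0.44,0,0,0],[0,-0.39,0.014,0.44,0,0,0],[0,-0.39,0.014,0.44,0,0,0],[0,-0.39,0.014,0.44,0,0,0],[0,-0.39,0.014,0.44,0,0,0],[0,-0.39,0.014,0.44,0,0,0],[0,-0.39,0.014,0.44,0,0,0],[0,-0.39,0.014,0.44,0,0,0]],
])

```text
t: 11.1
position: [522.3, 207.0, 244.3]
tcp_rot: [-1.877, 0.583, 1.883]
contact_force: [-0.0, 0.1, 0.9]
gripper_width: 0.5
```

Emit:
servo_tool([
  [[0,0,0,0,0,0,0],[0,0,0,0,0,0,0]],
])

```text
t: 11.3
position: [523.6, 202.6, 245.9]
tcp_rot: [-1.875, 0.589, 1.876]
contact_force: [-0.1, -0.1, -0.1]
gripper_width: 0.3
```

Run:
```python
from h import *
s=manip.sense();im,d=manip.grab_frame("wrist");np.savez("w3.npz",im=im,d=d,pos=s["position"],rot=s["tcp_rot"])
P=cloud(cam("wrist",s),d);np.save("w3P.npy",P)
print(s["position"],s["contact_force"],R.from_rotvec(s["tcp_rot"]).as_matrix().round(3))
cv2.imwrite("pics/w3.png",cv2.resize(im,(768,576)))
```

```text
[523.57294034 202.61745465 245.88368221] [-0.12037195 -0.08466571 -0.11591293] [[-0.001 -0.571 -0.821]
 [-0.002 -0.821  0.571]
 [-1.     0.002 -0.   ]]
```

View pics/w3.png

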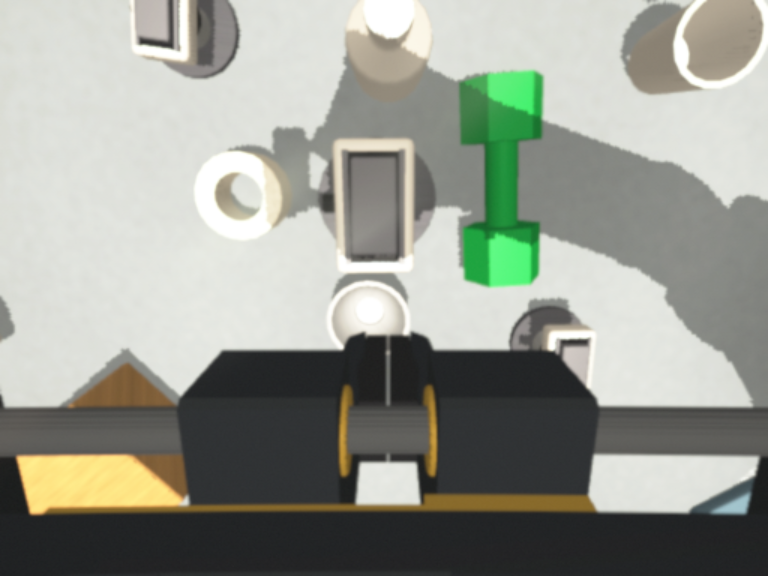

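Run:
```python
from h import *
P=np.load("w3P.npy");w=np.load("w3.npz");M=R.from_rotvec(w["rot"]).as_matrix();T=(P-w["pos"])@M  # tool axes
for r in range(88,186,4): 
    q=np.nanmedian(T[r,242:258],0); e=np.nanmedian(T[r,226:229],0);print(r,"tool z %.1f y %.1f height %.1f | rim h %.1f"%(q[2],q[1],w["pos"][2]-q[0],w["pos"][2]-e[0]))
pc=cam("wrist",{"position":w["pos"],"tcp_rot":w["rot"]})
# head top rectangle corners -> centre, at two heights; foot circle
for z in(85,105):
    c=plane(pc,np.array([[334,139],[413,139],[413,270],[338,270]])/1.5,z);t=(c-w["pos"])@M;print(z,t[:,1:].round(1).tolist(),c.mean(0).round(1))
```

```text
88 tool z -92.7 y -12.5 height -0.6 | rim h -0.2
92 tool z -83.3 y -10.0 height 88.7 | rim h 87.8
96 tool z -79.5 y -9.9 height 92.1 | rim h 93.0
100 tool z -75.8 y -9.9 height 92.4 | rim h 93.6
104 tool z -72.0 y -9.9 height 93.3 | rim h 92.9
108 tool z -68.3 y -9.9 height 95.6 | rim h 92.6
112 tool z -64.6 y -9.9 height 96.4 | rim h 93.2
116 tool z -60.9 y -9.9 height 97.7 | rim h 91.3
120 tool z -57.2 y -9.9 height 99.2 | rim h 91.8
124 tool z -53.4 y -9.9 height 100.4 | rim h 92.1
128 tool z -49.7 y -9.9 height 100.9 | rim h 91.6
132 tool z -46.0 y -9.9 height 102.5 | rim h 92.0
136 tool z -42.3 y -9.9 height 103.9 | rim h 92.7
140 tool z -38.6 y -9.9 height 104.9 | rim h 92.1
144 tool z -34.9 y -9.9 height 106.1 | rim h 90.9
148 tool z -31.2 y -9.9 height 107.3 | rim h 91.2
152 tool z -27.4 y -9.9 height 107.9 | rim h 91.4
156 tool z -23.8 y -9.9 height 109.3 | rim h 91.5
160 tool z -20.1 y -9.9 height 110.5 | rim h 91.3
164 tool z -16.4 y -9.9 height 111.7 | rim h 92.5
168 tool z -12.7 y -9.9 height 112.6 | rim h 92.1
172 tool z -4.7 y -10.5 height 93.2 | rim h 91.1
176 tool z -0.2 y -10.6 height 92.2 | rim h 91.1
180 tool z 4.4 y -10.7 height 90.9 | rim h 90.3
184 tool z 31.8 y -13.6 height -0.2 | rim h 0.1
85 [[-36.6, -82.9], [15.4, -82.9], [16.8, 5.8], [-36.7, 5.7]] [560.9 188.8  85. ]
105 [[-34.3, -81.9], [14.3, -81.8], [15.6, 1.0], [-34.4, 1.0]] [562.2 187.3 105. ]
```

Wrist view 3: the post head spans (335-413, 138-270), with the dark rocker inside. Depth shows the near end (row 255) raised to 113 mm and the far end down to about 93 mm, so the hinge is near 93 mm. The press point is at tool y -10, z -19.

Emit:
servo_tool([
  [[0,-0.01,-0.019,0,0,0,0],[0.03,-0.01,-0.019,0,0,0,0],[0.07,-0.01,-0.019,0,0,0,0],[0.1,-0.01,-0.019,0,0,0,0],[0.115,-0.01,-0.019,0,0,0,0],[0.122,-0.01,-0.019,0,0,0,0],[0.124,-0.01,-0.019,0,0,0,0],[0.124,-0.01,-0.019,0,0,0,0]],
])

```text
t: 12.15
position: [545.7, 202.7, 123.8]
tcp_rot: [-1.877, 0.584, 1.875]
contact_force: [-0.2, -0.8, -0.2]
gripper_width: 0.3
```

Emit:
servo_tool([
  [[0.002,0,0,0,0,0,0],[0.004,0,0,0,0,0,0],[0.005,0,0,0,0,0,0],[0.006,0,0,0,0,0,0],[0.006,0,0,0,0,0,0]],
])

```text
t: 12.65
position: [544.8, 202.5, 116.6]
tcp_rot: [-1.877, 0.585, 1.877]
contact_force: [-0.5, 0.8, -0.4]
gripper_width: 0.5
```

Emit:
servo_tool([
  [[0.001,0,0,0,0,0,0],[0.002,0,0,0,0,0,0],[0.003,0,0,0,0,0,0],[0.003,0,0,0,0,0,0]],
])

```text
t: 13.05
position: [545.0, 202.6, 114.0]
tcp_rot: [-1.877, 0.585, 1.877]
contact_force: [-0.7, -0.2, 4.6]
gripper_width: 0.1
```

Emit:
servo_tool([
  [[0.001,0,0,0,0,0,0],[0.002,0,0,0,0,0,0],[0.002,0,0,0,0,0,0]],
])

```text
t: 13.35
position: [543.9, 203.4, 111.9]
tcp_rot: [-1.876, 0.584, 1.879]
contact_force: [-3.2, 1.6, 6.2]
gripper_width: 0.5
```

Emit:
servo_tool([
  [[0.001,0,0,0,0,0,0],[0.002,0,0,0,0,0,0],[0.002,0,0,0,0,0,0]],
])

```text
t: 13.65
position: [544.3, 203.4, 109.8]
tcp_rot: [-1.876, 0.584, 1.878]
contact_force: [-2.3, 1.5, 3.5]
gripper_width: 0.8
```

Emit:
servo_tool([
  [[0.001,0,0,0,0,0,0],[0.002,0,0,0,0,0,0],[0.002,0,0,0,0,0,0]],
])

```text
t: 13.95
position: [545.2, 202.4, 107.5]
tcp_rot: [-1.877, 0.585, 1.876]
contact_force: [-0.2, -0.2, 1.5]
gripper_width: 0.5
```

Emit:
servo_tool([
  [[0.001,0,0,0,0,0,0],[0.002,0,0,0,0,0,0],[0.002,0,0,0,0,0,0]],
])

```text
t: 14.25
position: [544.9, 202.0, 105.3]
tcp_rot: [-1.877, 0.586, 1.877]
contact_force: [-0.3, 0.5, -0.0]
gripper_width: 0.4
```

Emit:
servo_tool([
  [[0.001,0,0,0,0,0,0],[0.002,0,0,0,0,0,0],[0.002,0,0,0,0,0,0]],
])

```text
t: 14.55
position: [544.8, 202.3, 103.5]
tcp_rot: [-1.877, 0.585, 1.877]
contact_force: [0.2, -0.6, -0.8]
gripper_width: 0.5
```

The force dropped to zero, so the rocker has snapped away from the tip. I'll lift and look.

Emit:
servo_tool([
  [[-0.02,0,0,0,0,0,0],[-0.06,0,0,0,0,0,0],[-0.1,0,0,0,0,0,0],[-0.14,0,0,0,0,0,0],[-0.145,0,0.02,0,0,0,0],[-0.145,0,0.02,0,0,0,0],[-0.145,0,0.02,0,0,0,0],[-0.145,0,0.02,0,0,0,0]],
])

```text
t: 15.35
position: [528.4, 212.9, 247.4]
tcp_rot: [-1.876, 0.587, 1.878]
contact_force: [-0.2, 0.2, -0.1]
gripper_width: 0.6
```

Run:
```python
from h import *
s=manip.sense();im,d=manip.grab_frame("wrist");P=cloud(cam("wrist",s),d);M=R.from_rotvec(s["tcp_rot"]).as_matrix();T=(P-s["position"])@M
for r in range(96,182,6):
    q=np.nanmedian(T[r,242:258],0);print(r,"z %.1f h %.1f"%(q[2],s["position"][2]-q[0]))
t0=np.load("top.npz")["im"];t,_=manip.grab_frame("top")
print(s["position"],s["contact_force"],s["t"])
cv2.imwrite("pics/end.png",np.hstack([cv2.resize(im,(400,300)),cv2.resize(t,(400,300))]))
```

```text
96 z -79.5 h 92.1
102 z -73.9 h 93.1
108 z -68.3 h 110.6
114 z -62.9 h 111.6
120 z -57.5 h 109.6
126 z -51.9 h 108.2
132 z -46.2 h 106.5
138 z -40.4 h 104.7
144 z -34.3 h 102.4
150 z -28.2 h 100.4
156 z -21.9 h 98.9
162 z -15.4 h 96.6
168 z -9.0 h 95.1
174 z -2.0 h 92.1
180 z 26.6 h -0.3
[528.35787094 212.90395086 247.4199736 ] [-0.22090869  0.21721267 -0.12907818] 15.35
```

View pics/end.png

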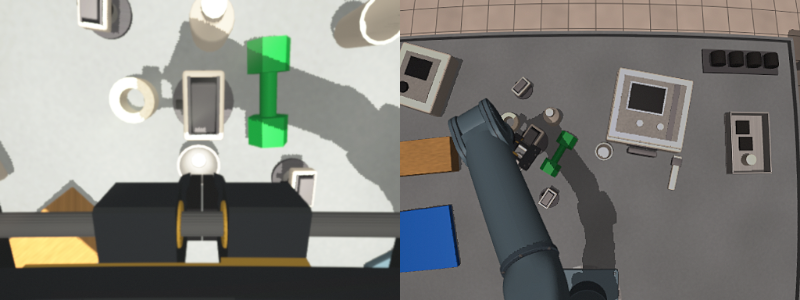

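The end picture shows the rocker tilted the other way: left half (205,100), slope 0.306, so about +0.30 rad. The plate is flush at the unit in the right half (645,152), and the bystanders are in place. Handing in.

```bash
python3 -c "
from rig import manip
print(manip.close_job())"
```

```text
the job is handed in; nothing more can be done
None
```

I pushed the battery pack home and then flipped the rocker switch to on. The job was handed in at about 15 s, with the arm clear of everything.

- **Battery pack:** I pressed the grip plate with the shut fingers until the force rose past sliding friction. It peaked at about 10 N along the push, about 13 N in all. A second gentle press rose linearly at about 2.4 N/mm, to 8 N along the push (about 10 N in all) at the same spot, which means the pack is on its hard stop. The camera put the face about 29 mm in front of the unit against the nominal 28 mm, within measuring error.
- **Rocker switch:** I pressed the raised end at a point about 20 mm from the hinge. The force reached about 7 N and then fell to zero as it snapped over. The depth image afterwards shows it resting at about +0.30 rad.
- **Other things on the trolley:** I saw no bystander displaced in the last pictures, but I did not measure this.
- **Oddity:** Both battery presses also showed an upward force of 7–8 N. I put it down to friction on the plate, but did not confirm that. It stayed within the 20 N limit.

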